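# Ready the tissue slicer: bath home, speed dial to its mark, start

### The arm

A 6-joint arm with a two-finger parallel gripper is mounted at the origin on the work surface. World frame = base frame: x ahead of the robot, y to its left, z up, the work surface at z = 0. Lengths are in mm, angles in rad, forces in N, time in s.
With the tool pointing down it reaches from about 250 to 800 mm from the base axis. Payload 3.9 kg.
Tool frame: the origin (TCP) lies on the centre line of the jaws, within the pads' length; the fingertips stand 22 mm ahead of it and the grasp point (between the pads) lies 3 mm ahead of it (manip.tips_ahead is the z of the fingertips in the tool frame, in mm); z points along the fingers, y is the line along which they close (so a half turn about z gives the same grasp; the last joint's range is limited). The gripper opens to 85 mm and grips with 20 to 120 N. Pads are 22 mm wide; open, the fingers measure 114 mm over their backs; the gripper's body (76 mm by 85 mm) begins 54 mm behind the grasp point. The pads swing forward as they close: fully open they stand 13 mm farther back than shut.
Start: joints at [-1.125, 0.26, -0.138, 1.173, 0, 1.571], TCP at [226.364, -473.682, 253.304] pointing down, gripper open.
Joint ranges: [-2.78, 2.78], [-0.83, 1.72], [-1.28, 1.37], [-1.9, 2.12], [-1.57, 1.48], [-3.14, 3.14]. Speed limits (rad/s): [2.57, 2.57, 3.14, 3.14, 3.14, 3.14].

### API

Orientations are given as a rotation vector (axis times angle).
In Python, from cell import get_obs, read_camera, calibration, job, spotter, manip gives the robot as it stands.
- The arm moves only by the tool apply_moves, never from a script. Its argument "series" is a list of rows, each a list of 3 entries, a list of its own where there are three numbers: the shift along the tool's x, y, z scaled (see below), then the turn, a rotation vector about the tool's x, y, z scaled (see below), then the opening, from 0 (shut) to 1 (fully open). A call has exactly 5 rows; each row shifts and turns the commanded pose from where the row before left it, along the tool's axes as they then stand; what a row does not reach is not made up. The controller multiplies each number of a shift by 2 cm and each number of a turn by 8 degrees. A row lasts 1/8 s, in which the tool goes at most 62.5 mm and 10.7 degrees, less where a joint would pass 70% of its speed; a pose out of reach is approached as far as the arm can. A call with a number of a shift or a turn outside -1 to 1 is refused whole. A call with a gripper value outside its range is refused whole. The fingers move at their own pace and stop on an object; "newtons" is the grip in N (left out, the last holds). Time passes only in rows, so rows that do not move let the fingers close, or fill a call up. It gives the time, the measured TCP pose, the force, the opening and the grip force at its end, in the units of the state.
- get_obs(): the state, without advancing time (a new reading comes with each control period).
- read_camera(name): name is "scene" or "top"; returns the picture (384x512x3 uint8, blue, green, red); there is no depth.
- calibration(name): a dict with "camera_matrix" (3x3 intrinsics, pixels), "R" (3x3) and "t" (3): a world point X has camera coordinates R X + t. Camera axes: x right, y down, z forward; pixel columns grow to the right and rows downward; lengths in mm; the calibration is good to about 2 mm. A picture is of the moment at which its call begins. calibration takes no time and is no camera call.
- job.sign_off(): hands the job in; it is judged then, once.
Trained networks look in the newest picture that a camera, given by its name, has taken for a name from the list of things; names that differ only in an ending like _2 or _b are one class to them, and where a whole thing is asked for, a point or a joint stands for the part that bears it (a point fixed in the world has none). Each returns a list of dicts, best first, with "confidence" (0 to 1); they miss things now and then, are a little off and sometimes report something else, mostly with a low value. They report only what shows in the picture. A call takes as long as a camera call.
- spotter.boxes_of(camera, query): "centre" ([x, y, z] in mm, in world coordinates, good to about 4 mm: the middle of the surface that is visible of it).
- spotter.mark_of(camera, query): "centre" ([x, y, z] in mm, in world coordinates, good to about 4 mm: a listed point, or the origin of a listed thing).
The state is a dict: "time": time; "joint_positions": joint angles; "joint_vel": joint speeds; "effort": joint torques, N m; "tcp_pos": TCP position; "orientation": TCP orientation; "contact_force": force on the tool from outside, world axes, zero at the start; "torque": the same for the moment, N m; "width": finger opening in mm; "gripper_force": force on a finger pad.
Only numpy, scipy, OpenCV 4.12 (cv2) and the standard library are available. Lean on these libraries where they do the work, as an engineer would, in place of code of your own. Each camera call takes 0.05 s, during which the arm holds its last target. There are 200 camera calls.

### The job

Get the tissue slicer going: slide the black specimen bath along the machine's white apron until it is fully home, square against the stop under the blade head, keeping it flat. Then turn the big speed dial on the control console until its pointer stands at the orange mark on the scale, and only when both are right press the green start button fully down for a moment and let it go. Do not disturb the other things on the bench.

Things in the scene. Friction and masses are not known exactly. Their poses are not given: they have to be found in the camera images.
- machine: White tissue slicer, fixed. Origin on the bench straight below dock; -y points into the machine (the way the bath is pushed), z up. In its frame a white apron, 200 mm wide (x) and 20 mm high, runs from y = -50 (the stop face, 85 mm high) to +180 mm. Behind the stop a white hood, 260 mm wide, 200 mm high, from y = -135 to -535 mm.
- dock (a point): Centre of the dock on the apron's top, axes as machine. The bath's origin coincides with it when the bath is fully home. Two grey side guides 14 mm high leave a channel 126 mm wide from y = -50 to -35 mm, then flare to about 149 mm at y = +39 mm.
- head (a point): Middle of the black blade head's front lower edge, at machine y = -10 mm, 97 mm above the bench. The head is 110 mm wide, 55 mm high, and overhangs the inner part of the dock.
- bath: Loose black open tray, 120 mm (its x) by 100 mm (its y) by 45 mm high, walls 5 mm, about 0.35 kg, a steel specimen disc fixed in it. Origin: centre of its underside. It starts flat on the apron, 105 to 135 mm short of home along the machine's +y, a little to one side and turned; its -y face meets the stop.
- console: Cream control console, fixed, 220 mm (x) by 320 mm (y) by 50 mm high; origin: centre of its underside, x away from the robot, y left, z up. On its flat top: speed dial at (0, 50) mm, green start button at (0, -115) mm; not used: flat red button 10 mm high, 40 mm wide at (-75, -115) mm, small black knob 22 mm high, 32 mm wide at (-75, -55) mm, blue display.
- dial_axis (a point): Point on the dial's upright axis at the console's top face (50 mm above the bench); axes as console.
- dial (a joint): Angle (rad) of the speed dial, -2.4 to 2.4, growing clockwise seen from above; at 0 the pointer points along console +x. Black hub 48 mm wide, 34 mm high, with one pointer bar 14 mm wide reaching 64 mm from the axis, 10 to 36 mm above the console top, white line on top. Turns either way (0.12 N m), stays where left; the bar can be pushed from its side or pinched.
- dial_tip (a point): End of the dial's pointer bar, 64 mm from the axis, 30 mm above the console's top.
- setmark (a joint): Angle (rad) of the orange mark on the scale, measured like dial: the dial is set when the two are equal. The mark lies flat on the scale and does not move.
- mark (a point): Inner end of the flat orange mark (12 mm wide, from 66 to 88 mm from the dial's axis), 64 mm from the axis, 3 mm above the console's top: the dial is set when dial_tip is straight above it.
- start (a joint): Travel (m) of the green start button: 0 out, 0.006 fully down; sprung, about 5 N to press fully.
- start_top (a point): Centre of the top of the green start button (40 mm in diameter), which stands about 22 mm above the console's top; pressed straight down.
- amber_bottle: Bystander: amber bottle, 70 mm in diameter, 150 mm high, origin under its centre.
- beaker: Bystander: glass beaker, 70 mm wide, 85 mm high, origin under its centre.
- tissue_roll: Bystander: white paper roll lying along its y, 70 mm in diameter, 150 mm long, origin under its centre.
- tip_box: Bystander: blue box with compartments, 90 x 120 x 50 mm, origin under its centre.
- white_jar: Bystander: white jar with red cap, 68 mm in diameter, 90 mm high, origin under its centre.
- petri_dish: Bystander: shallow glass dish, 84 mm wide, 16 mm high, origin under its centre.
- brush: Bystander: brush lying along its x, 170 mm long, about 25 mm high, origin under its centre.

How it is judged (in metres and radians):
On the way, in this order (a step that is already met when the one before it is completed fails the run):
1. the bath is fully home and square in its dock (horizontal distance between bath and dock below 0.006 m and angle between the y axis of bath and the y axis of dock, either way round below 0.06 rad and z of bath in the frame of dock below 0.004 m and angle between bath's own z axis and vertical below 0.05 rad), for 0.2 s.
2. the dial's pointer stands at the orange mark (within 6 mm at its tip) (all of step 1 and horizontal distance between dial_tip and mark below 0.006 m), for 0.3 s.
3. the start button is pressed down (over 4 mm of its 6 mm) (all of step 2 and value of joint start above 0.004 m), for 0.1 s.
At the end, for the whole second after the job is handed in: The bath is at rest, fully home: origin within 6 mm of the dock centre, square within 0.06 rad, flat on the apron. The tip of the dial's pointer is within 6 mm (about 5 degrees) of the orange mark. The start button has been pressed and is out again (all of step 2 and value of joint start below 0.0015 m and linear speed of bath below 0.01 m/s); the robot touches nothing.
It fails at once if the start button is pressed while the bath is not home or the dial is not at its mark (value of joint start above 0.003 m and not ((horizontal distance between bath and dock below 0.006 m and angle between the y axis of bath and the y axis of dock, either way round below 0.06 rad and z of bath in the frame of dock below 0.004 m and angle between bath's own z axis and vertical below 0.05 rad) and horizontal distance between dial_tip and mark below 0.006 m)).
It fails at once if the bath is tilted by more than 0.2 rad or lifted 20 mm off the apron (angle between bath's own z axis and vertical above 0.2 rad or z of bath in the frame of dock above 0.02 m).
It fails at once if a bystander is moved by more than 30 mm or tipped over (distance of any of amber_bottle, beaker, tissue_roll, tip_box, white_jar, petri_dish, brush from where it was at the start of the episode above 0.03 m or angle between any of amber_bottle, beaker, tissue_roll, tip_box, white_jar, petri_dish, brush's own z axis and vertical above 0.5 rad).
It also fails if it takes over 72 s, if anything falls off the work surface, if the arm or the gripper's body presses on something with over 40 N, if the wrist force passes 120 N, or if a joint passes its speed limit or range.

## Working session

There is one attempt and no reset: what is moved stays moved. The work goes in short steps, Python scripts to look and compute and a tool call to move; the robot and the scene stay as the last step left them, time stands still between calls to the robot, and variables do not carry over. Pictures are saved under pics/ and viewed, at most 10 in all, crops included, and the job is handed in when it is done.

Besides the shell and the picture viewer there is one more tool, called after "Emit:" as name(argument=value, ...), one argument or row to a line, values as JSON. apply_moves: Moves the arm, as the interface text tells. Its arguments: {"type":"object","properties":{"series":{"type":"array"},"newtons":{"type":"number"}},"required":["series"]}

```bash
ls; mkdir -p pics
python3 - <<'E'
from cell import *
import cv2,numpy as np
o=get_obs();print(o)
print(manip.tips_ahead)
for c in("scene","top"):
    cv2.imwrite(f"pics/{c}0.png",read_camera(c))
    for q in("bath","dock","head","machine","console","dial_axis","dial_tip","mark","start_top","amber_bottle","beaker","tissue_roll","tip_box","white_jar","petri_dish","brush"):
        r=spotter.mark_of(c,q)
        print(c,q,[(np.round(d["centre"]).tolist(),round(d["confidence"],2)) for d in r[:2]])
print(get_obs()["time"])
E
```

```text
pics
{'time': 0.0, 'joint_positions': array([-1.12501777e+00,  2.60693321e-01, -1.39378131e-01,  1.17266855e+00,
       -1.81647933e-05,  1.57079332e+00]), 'joint_vel': array([0.0011481 , 0.00093132, 0.00024371, 0.00069085, 0.00023737,
       0.00055241]), 'effort': array([-1.05360763e-03, -4.05674636e+01,  2.53923261e+01,  1.85723172e-02,
        1.86997913e-04, -7.14652444e-06]), 'tcp_pos': array([ 226.08342052, -473.12985425,  252.4565306 ]), 'orientation': array([-3.06203269e+00, -6.94030352e-01,  7.02285872e-04]), 'contact_force': array([-0.81710195,  0.97367228, -0.68762209]), 'torque': array([-0.04129308,  0.00089681,  0.00444482]), 'gripper_force': 0.0, 'width': 84.86727618821868}
22.0
scene bath [([505.0, -195.0, 19.0], 0.74)]
scene dock [([522.0, -306.0, 18.0], 0.82)]
scene head [([525.0, -316.0, 99.0], 0.8)]
scene machine [([522.0, -304.0, 1.0], 0.64)]
scene console [([538.0, 205.0, -2.0], 0.66)]
scene dial_axis [([544.0, 252.0, 49.0], 0.68)]
scene dial_tip [([526.0, 317.0, 80.0], 0.72)]
scene mark [([537.0, 194.0, 53.0], 0.41)]
scene start_top [([528.0, 91.0, 76.0], 0.57)
[... 562 characters left out ...]
305.0, -0.0], 0.83)]
top console [([537.0, 203.0, -0.0], 0.76)]
top dial_axis [([541.0, 257.0, 51.0], 0.61)]
top dial_tip [([527.0, 320.0, 84.0], 0.96)]
top mark []
top start_top [([534.0, 92.0, 69.0], 0.78), ([759.0, -193.0, -3.0], 0.56)]
top amber_bottle [([775.0, -102.0, 1.0], 0.9), ([756.0, -194.0, -2.0], 0.6)]
top beaker [([735.0, 318.0, 1.0], 0.93), ([543.0, 255.0, 46.0], 0.45)]
top tissue_roll [([806.0, 31.0, -1.0], 0.82), ([532.0, 91.0, 69.0], 0.57)]
top tip_box [([765.0, 183.0, 0.0], 0.68)]
top white_jar [([756.0, -194.0, -4.0], 0.73), ([534.0, 190.0, 52.0], 0.73)]
top petri_dish [([393.0, -41.0, -1.0], 0.74)]
top brush [([765.0, 185.0, 2.0], 0.65), ([330.0, -221.0, 6.0], 0.61)]
1.7
```

View pics/top0.png

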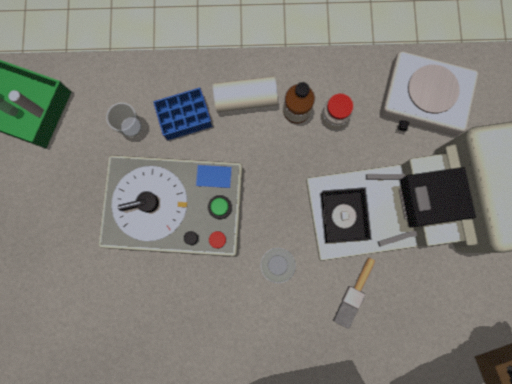

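View pics/scene0.png

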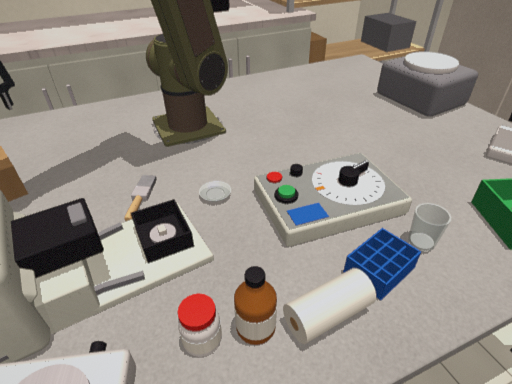

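The top view shows the bath at (346,215), its dock at about (400,205), and the dial pointer tip at (123,206). The orange mark is at (183,205), the start button at (219,207), and a pink decoy tick at (169,228). Next I'll rectify the picture to measure yaw angles.

```bash
cat > h.py <<'E'
from cell import *
import cv2,numpy as np
def Hz(c,z):
    k=calibration(c);M=k["camera_matrix"]@np.c_[k["R"][:,0],k["R"][:,1],k["R"][:,2]*z+k["t"]]
    return M/M[2,2]   # (X,Y,1)->pixel
def back(c,uv,z):
    return cv2.perspectiveTransform(np.float64(uv).reshape(-1,1,2),np.linalg.inv(Hz(c,z)))[:,0]
def rect(img,c,z,x0,x1,y0,y1,s):
    # out: right=-y, up=+x ; pixel (col,row)-> Y=y1-col/s, X=x1-row/s
    A=np.array([[0,-1/s,x1],[-1/s,0,y1],[0,0,1]])
    return cv2.warpPerspective(img,np.linalg.inv(np.linalg.inv(A)@np.eye(3)) if 0 else Hz(c,z)@A,(int((y1-y0)*s),int((x1-x0)*s)),flags=cv2.INTER_CUBIC|cv2.WARP_INVERSE_MAP)
E
python3 - <<'E'
from h import *
im=cv2.imread("pics/top0.png")
k=calibration("top");print("cam",-k["R"].T@k["t"])
a=rect(im,"top",20,390,660,-400,-110,2)
b=rect(im,"top",53,430,650,70,340,2)
cv2.imwrite("pics/r1.png",a);cv2.imwrite("pics/r2.png",b)
hsv=cv2.cvtColor(im,cv2.COLOR_BGR2HSV)
def cen(lo,hi,z,box,n):
    m=cv2.inRange(hsv,lo,hi);x0,x1,y0,y1=box;q=np.zeros_like(m);q[y0:y1,x0:x1]=m[y0:y1,x0:x1]
    v,u=np.nonzero(q);print(n,len(u),back("top",[u.mean(),v.mean()],z).round(1))
cen((8,150,150),(25,255,255),53,(170,195,190,220),"orange")
cen((45,120,60),(80,255,255),72,(205,235,190,225),"green")
E
```

```text
cam [ 419.45155678    7.92695183 1049.39002704]
orange 21 [[539.6 178.9]]
green 235 [[530.6  91.5]]
```

View pics/r1.png

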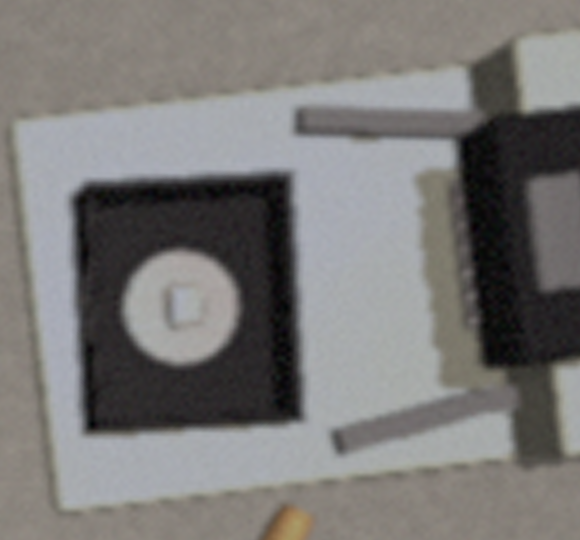

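View pics/r2.png

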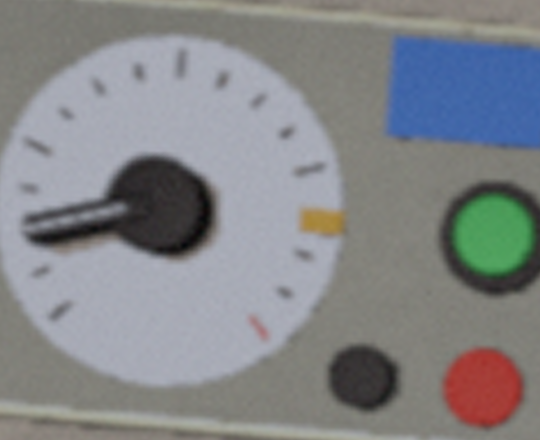

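Measured from the rectified views (rows give x, columns give -y):

| Item | Position / angle |
|---|---|
| Machine yaw | about 0.117 |
| Dock | about (524, -305) |
| Bath | about (506, -198), yaw about 0.055 |
| Bath offset from machine axis | about 5 mm |
| Orange mark, centre | (540, 179) |

I'll push the bath with open fingers straddling its +y face. First move is above and behind it.

Emit:
apply_moves(
  series=[
    [[1,-0.51,0],[0,0,0],1],
    [[1,-0.51,0],[0,0,0],1],
    [[1,-0.51,0],[0,0,0],1],
    [[1,-0.51,0],[0,0,0],1],
    [[1,-0.51,0],[0,0,0],1],
  ],
)

```text
time: 2.33
tcp_pos: [295.0, -384.0, 253.3]
orientation: [3.064, 0.694, 0.0]
contact_force: [-0.1, -0.2, -0.1]
width: 85.3
gripper_force: 0.0
```

Emit:
apply_moves(
  series=[
    [[1,-0.51,0],[0,0,0],1],
    [[1,-0.51,0],[0,0,0],1],
    [[1,-0.51,0],[0,0,0],1],
    [[1,-0.51,0],[0,0,0],1],
    [[1,-0.51,0],[0,0,0],1],
  ],
)

```text
time: 2.95
tcp_pos: [363.3, -294.8, 253.4]
orientation: [3.064, 0.694, 0.0]
contact_force: [0.9, 0.2, 0.1]
width: 85.1
gripper_force: 0.0
```

Emit:
apply_moves(
  series=[
    [[1,-0.51,0],[0,0,0],1],
    [[1,-0.51,0],[0,0,0],1],
    [[1,-0.51,0],[0,0,0],1],
    [[1,-0.51,0],[0,0,0],1],
    [[1,-0.51,0],[0,0,0],1],
  ],
)

```text
time: 3.58
tcp_pos: [431.5, -205.7, 253.4]
orientation: [3.064, 0.695, 0.0]
contact_force: [0.3, 0.4, 0.3]
width: 85.1
gripper_force: 0.0
```

Emit:
apply_moves(
  series=[
    [[1,-0.51,0],[0,0,0],1],
    [[1,-0.51,0],[0,0,0],1],
    [[1,-0.51,0],[0,0,0],1],
    [[1,-0.51,0],[0,0,0],1],
    [[1,-0.51,0],[0,0,0],1],
  ],
)

```text
time: 4.2
tcp_pos: [499.8, -116.5, 253.4]
orientation: [3.064, 0.695, 0.0]
contact_force: [0.1, -0.1, 0.1]
width: 85.2
gripper_force: 0.0
```

Emit:
apply_moves(
  series=[
    [[0,0,0.5],[0,0,-1],1],
    [[0,0,0.5],[0,0,-1],1],
    [[0,0,0.5],[0,0,-1],1],
    [[0,0,0.5],[0,0,-1],1],
    [[0,0,0.5],[0,0,-1],1],
  ],
)

```text
time: 4.82
tcp_pos: [499.3, -117.1, 203.0]
orientation: [2.638, 1.707, 0.0]
contact_force: [0.6, -0.4, 0.3]
width: 85.5
gripper_force: 0.0
```

Emit:
apply_moves(
  series=[
    [[0,0,0.5],[0,0,-1],1],
    [[0,0,0.5],[0,0,-1],1],
    [[0,0,0.5],[0,0,-1],1],
    [[0,0,0.5],[0,0,-0.9],1],
    [[0,0,0.5],[0,0,0],1],
  ],
)

```text
time: 5.45
tcp_pos: [499.4, -117.2, 153.0]
orientation: [2.089, 2.347, 0.0]
contact_force: [0.2, 0.6, -0.2]
width: 85.4
gripper_force: 0.0
```

```bash
cat >> h.py <<'E'
from scipy.spatial.transform import Rotation as R_
def go(x,y,z,yang=None):
    o=get_obs();R=R_.from_rotvec(o["orientation"]).as_matrix();p=o["tcp_pos"]
    d=R.T@(np.array([x,y,z])-p)
    a=np.arctan2(R[1,1],R[0,1]);b=np.arctan2(R[1,0],R[0,0])
    print("t",round(o["time"],2),"p",p.round(1),"xang %.3f yang %.3f tilt %.3f"%(b,a,np.arccos(-R[2,2])),"q",o["joint_positions"].round(2),"F",o["contact_force"].round(1))
    print("shift units total",(d/20).round(2),"" if yang is None else "turn z units %.2f"%(-((yang-a+np.pi)%(2*np.pi)-np.pi)/np.radians(8)))
E
python3 -c "
from h import *
go(500,-116.5,50,.117)"
```

```text
t 5.45 p [ 499.4 -117.2  153. ] xang 1.687 yang 0.116 tilt 0.000 q [-0.23  0.3  -0.35  0.92  0.    1.22] F [ 0.2  0.6 -0.2]
shift units total [0.03 0.03 5.15] turn z units -0.01
```

Emit:
apply_moves(
  series=[
    [[0,0,1],[0,0,0],1],
    [[0,0,1],[0,0,0],1],
    [[0,0,1],[0,0,0],1],
    [[0,0,1],[0,0,0],1],
    [[0,0,1],[0,0,0],1],
  ],
)

```text
time: 6.08
tcp_pos: [499.5, -117.2, 52.6]
orientation: [2.09, 2.346, 0.0]
contact_force: [-0.1, -0.1, -0.4]
width: 85.3
gripper_force: 0.0
```

Emit:
apply_moves(
  series=[
    [[-0.4,0,0.15],[0,0,0],1],
    [[-0.4,0,0],[0,0,0],1],
    [[-0.4,0,0],[0,0,0],1],
    [[-0.4,0,0],[0,0,0],1],
    [[-0.4,0,0],[0,0,0],1],
  ],
)

```text
time: 6.7
tcp_pos: [504.3, -157.1, 50.8]
orientation: [2.087, 2.348, 0.002]
contact_force: [-0.4, 3.0, 1.8]
width: 85.5
gripper_force: 2.0
```

Emit:
apply_moves(
  series=[
    [[-0.4,0,0],[0,0,0],1],
    [[-0.4,0,0],[0,0,0],1],
    [[-0.4,0,0],[0,0,0],1],
    [[-0.4,0,0],[0,0,0],1],
    [[-0.4,0,0],[0,0,0],1],
  ],
)

```text
time: 7.32
tcp_pos: [509.1, -196.5, 50.8]
orientation: [-2.086, -2.349, -0.002]
contact_force: [-0.8, 5.3, 4.3]
width: 85.4
gripper_force: 2.8
```

```bash
python3 -c "
from h import *
im=read_camera('top')
cv2.imwrite('pics/r3.png',rect(im,'top',20,390,660,-400,-80,2))
go(516.9,-244.4,50,.117)"
```

```text
t 7.38 p [ 509.4 -197.8   50.7] xang 1.688 yang 0.117 tilt 0.001 q [-0.37  0.46 -0.41  0.7  -0.    1.08] F [-2.4  3.5  3.8]
shift units total [-2.36  0.1   0.04] turn z units 0.00
```

View pics/r3.png

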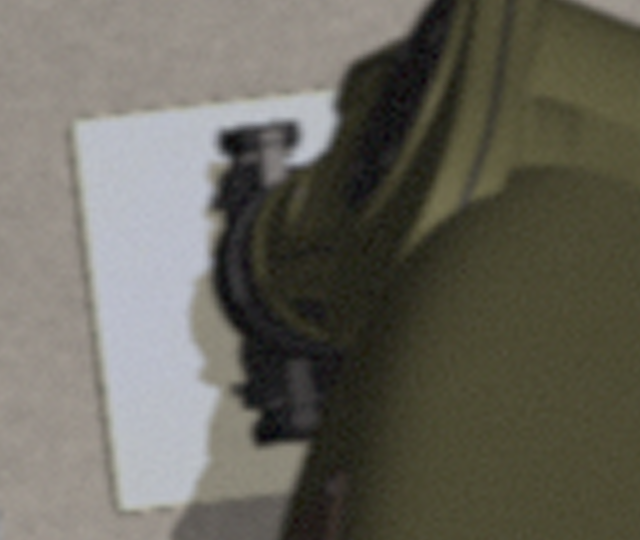

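The arm hides the bath from above, so I'll go on by force.

Emit:
apply_moves(
  series=[
    [[-0.4,0,0],[0,0,0],1],
    [[-0.4,0,0],[0,0,0],1],
    [[-0.4,0,0],[0,0,0],1],
    [[-0.4,0,0],[0,0,0],1],
    [[-0.3,0,0],[0,0,0],1],
  ],
)

```text
time: 8.0
tcp_pos: [513.3, -234.0, 50.6]
orientation: [-2.086, -2.348, -0.002]
contact_force: [0.9, 6.8, 3.9]
width: 85.4
gripper_force: 3.1
```

Emit:
apply_moves(
  series=[
    [[-0.1,0,0],[0,0,0],1],
    [[-0.1,0,0],[0,0,0],1],
    [[-0.1,0,0],[0,0,0],1],
    [[-0.1,0,0],[0,0,0],1],
    [[0,0,0],[0,0,0],1],
  ],
)

```text
time: 8.62
tcp_pos: [514.2, -242.0, 50.6]
orientation: [-2.086, -2.348, -0.001]
contact_force: [-0.7, 5.1, 4.1]
width: 85.4
gripper_force: 2.6
```

```bash
python3 -c "
from h import *
go(516.9,-244.4,50,.117)
im=read_camera('scene');cv2.imwrite('pics/s1.png',cv2.resize(im[150:350,0:260],None,fx=3,fy=3,interpolation=2))"
```

```text
t 8.62 p [ 514.2 -242.    50.6] xang 1.689 yang 0.118 tilt 0.001 q [-0.44  0.49 -0.36  0.72  0.    1.01] F [-0.7  5.1  4.1]
shift units total [-0.14  0.12  0.03] turn z units 0.01
```

View pics/s1.png

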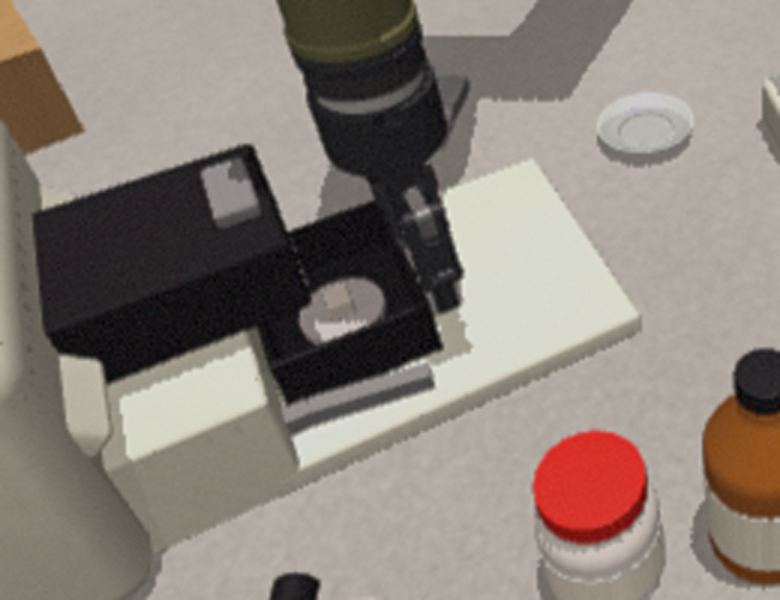

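The bath is between the guides and close to home, with its edge near (435,345) in the crop. The force is still only sliding friction, so I'll push in small steps until it rises.

Emit:
apply_moves(
  series=[
    [[-0.1,0,0],[0,0,0],1],
    [[-0.1,0,0],[0,0,0],1],
    [[-0.1,0,0],[0,0,0],1],
    [[0,0,0],[0,0,0],1],
    [[0,0,0],[0,0,0],1],
  ],
)

```text
time: 9.3
tcp_pos: [514.4, -245.1, 50.6]
orientation: [-2.082, -2.347, -0.007]
contact_force: [-1.3, 12.4, 8.2]
width: 85.0
gripper_force: 6.3
```

Emit:
apply_moves(
  series=[
    [[-0.1,0,0],[0,0,0],1],
    [[-0.1,0,0],[0,0,0],1],
    [[0,0,0],[0,0,0],1],
    [[0,0,0],[0,0,0],1],
    [[0,0,0],[0,0,0],1],
  ],
)

```text
time: 9.93
tcp_pos: [514.2, -245.3, 50.7]
orientation: [-2.076, -2.345, -0.015]
contact_force: [-1.5, 22.8, 12.9]
width: 85.5
gripper_force: 11.2
```

Contact with the stop is clear: 23 N and no further travel. Backing off, lifting and checking.

Emit:
apply_moves(
  series=[
    [[0.4,0,0],[0,0,0],1],
    [[1,0,0],[0,0,0],1],
    [[1,0,-0.5],[0,0,0],1],
    [[1,0,-1],[0,0,0],0.5],
    [[1,0,-1],[0,0,0],0],
  ],
)

```text
time: 10.55
tcp_pos: [505.1, -163.6, 102.1]
orientation: [2.086, 2.348, 0.0]
contact_force: [0.8, 0.7, -0.2]
width: 51.5
gripper_force: 0.0
```

Emit:
apply_moves(
  series=[
    [[1,0,-1],[0,0,0],0],
    [[1,0,-1],[0,0,0],0],
    [[1,0,-1],[0,0,0],0],
    [[1,0,-1],[0,0,0],0],
    [[1,0,-1],[0,0,0],0],
  ],
)

```text
time: 11.18
tcp_pos: [493.1, -64.2, 202.6]
orientation: [2.085, 2.347, 0.002]
contact_force: [0.2, -0.2, -0.2]
width: -0.1
gripper_force: 0.0
```

Emit:
apply_moves(
  series=[
    [[1,0,0],[0,0,0],0],
    [[1,0,0],[0,0,0],0],
    [[1,0,0],[0,0,0],0],
    [[1,0,0],[0,0,0],0],
    [[1,0,0],[0,0,0],0],
  ],
)

```text
time: 11.8
tcp_pos: [481.2, 35.1, 201.9]
orientation: [2.085, 2.347, 0.002]
contact_force: [0.1, 0.6, 0.2]
width: -0.1
gripper_force: 0.0
```

```bash
python3 -c "
from h import *
im=read_camera('top')
cv2.imwrite('pics/r4.png',rect(im,'top',20,390,660,-400,-110,2))
for i in range(2):
  for c in ('top','scene'):
    read_camera(c)
    for q in ('bath','dock','dial_tip','dial_axis','mark'):
        print(c,q,[(np.round(d['centre'],1).tolist(),round(d['confidence'],2)) for d in spotter.mark_of(c,q)[:1]])
go(516.9,-244.4,50,.117)"
```

```text
top bath [([763.3, 184.5, 1.8], 0.69)]
top dock []
top dial_tip [([526.7, 316.2, 84.2], 0.66)]
top dial_axis [([543.2, 258.3, 48.1], 0.64)]
top mark []
scene bath [([520.6, -306.3, 21.1], 0.93)]
scene dock []
scene dial_tip [([523.9, 317.4, 82.8], 0.63)]
scene dial_axis [([543.2, 255.5, 52.5], 0.97)]
scene mark [([331.9, -219.1, -2.3], 0.48)]
top bath [([518.5, -307.4, 19.0], 0.56)]
top dock []
top dial_tip [([526.9, 321.3, 81.9], 0.87)]
top dial_axis [([543.6, 258.9, 48.4], 0.68)]
top mark []
scene bath [([520.8, -302.6, 19.9], 0.57)]
scene dock [([530.1, 87.2, 73.1], 0.71)]
scene dial_tip [([523.9, 317.3, 82.9], 0.86)]
scene dial_axis [([543.6, 256.8, 50.8], 0.93)]
scene mark [([537.3, 190.4, 50.5], 0.46)]
t 13.05 p [481.4  33.8 200.3] xang 1.688 yang 0.118 tilt 0.000 q [ 0.07  0.22 -0.34  1.01  0.    1.52] F [0.6 0.4 0.2]
shift units total [-14.02   0.13   7.51] turn z units 0.00
```

View pics/r4.png

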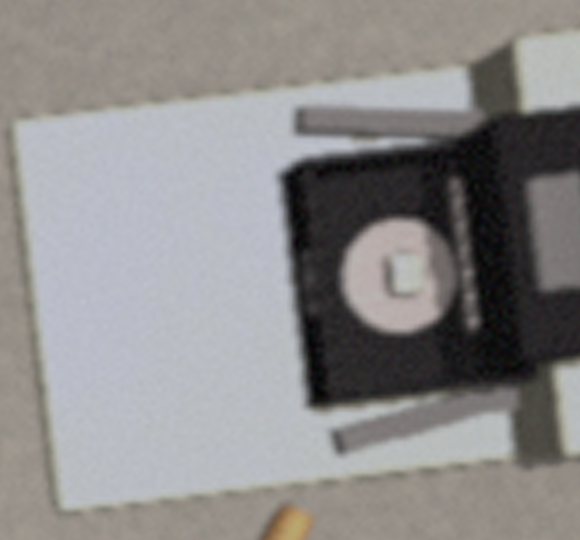

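The bath is home. Its front edge is at crop column 299 against the apron edge at column 34, which gives 131 mm where 130 is expected, and it looks square. 

Next is the dial: I'll pinch the bar and orbit about the axis at roughly (544, 256), clockwise from about 103° to about -94°. That needs the tool pre-turned by about 186° so the last joint stays in range.

Emit:
apply_moves(
  series=[
    [[1,0.32,0],[0,0,0],0.5],
    [[1,0.32,0],[0,0,0],0.5],
    [[1,0.32,0],[0,0,0],0.5],
    [[1,0.32,0],[0,0,0],0.5],
    [[1,0.32,0],[0,0,0],0.5],
  ],
)

```text
time: 13.68
tcp_pos: [501.7, 137.7, 200.3]
orientation: [2.087, 2.348, 0.0]
contact_force: [0.4, -1.5, -0.2]
width: 42.6
gripper_force: 0.0
```

Emit:
apply_moves(
  series=[
    [[1,0.32,0],[0,0,0],0.5],
    [[1,0.32,0],[0,0,0],0.5],
    [[1,0.32,0],[0,0,0],0.5],
    [[1,0.32,0],[0,0,0],0.5],
    [[1,0.32,0],[0,0,0],0.5],
  ],
)

```text
time: 14.3
tcp_pos: [521.8, 241.4, 200.3]
orientation: [2.087, 2.348, -0.0]
contact_force: [-0.2, -0.7, -0.1]
width: 42.6
gripper_force: 0.0
```

Emit:
apply_moves(
  series=[
    [[1,0.32,0],[0,0,0],0.5],
    [[1,0.32,0],[0,0,0],0.5],
    [[1,0.32,0],[0,0,0],0.5],
    [[0,0,0],[0,0,-1],0.5],
    [[0,0,0],[0,0,-1],0.5],
  ],
)

```text
time: 14.92
tcp_pos: [533.7, 302.9, 200.1]
orientation: [-1.733, -2.62, 0.0]
contact_force: [0.2, 0.2, 0.2]
width: 42.7
gripper_force: 0.0
```

Emit:
apply_moves(
  series=[
    [[0,0,0],[0,0,-1],0.5],
    [[0,0,0],[0,0,-1],0.5],
    [[0,0,0],[0,0,-1],0.5],
    [[0,0,0],[0,0,-1],0.5],
    [[0,0,0],[0,0,-1],0.5],
  ],
)

```text
time: 15.55
tcp_pos: [533.8, 302.5, 200.3]
orientation: [-0.733, -3.055, 0.0]
contact_force: [0.4, -0.8, -0.4]
width: 42.6
gripper_force: 0.0
```

Emit:
apply_moves(
  series=[
    [[0,0,0],[0,0,-1],0.5],
    [[0,0,0],[0,0,-1],0.5],
    [[0,0,0],[0,0,-1],0.5],
    [[0,0,0],[0,0,-1],0.5],
    [[0,0,0],[0,0,-1],0.5],
  ],
)

```text
time: 16.18
tcp_pos: [533.7, 302.4, 200.3]
orientation: [0.356, -3.121, -0.0]
contact_force: [-0.8, -0.2, 0.4]
width: 42.6
gripper_force: 0.0
```

Emit:
apply_moves(
  series=[
    [[0,0,0],[0,0,-1],0.5],
    [[0,0,0],[0,0,-1],0.5],
    [[0,0,0],[0,0,-1],0.5],
    [[0,0,0],[0,0,-1],0.5],
    [[0,0,0],[0,0,-1],0.5],
  ],
)

```text
time: 16.8
tcp_pos: [533.8, 302.4, 200.3]
orientation: [1.402, -2.811, 0.0]
contact_force: [-1.1, 0.2, -0.6]
width: 42.8
gripper_force: 0.0
```

Emit:
apply_moves(
  series=[
    [[0,0,0],[0,0,-1],0.5],
    [[0,0,0],[0,0,-1],0.5],
    [[0,0,0],[0,0,-1],0.5],
    [[0,0,0],[0,0,-1],0.5],
    [[0,0,0],[0,0,-1],0.5],
  ],
)

```text
time: 17.42
tcp_pos: [533.8, 302.5, 200.3]
orientation: [-2.279, 2.162, -0.0]
contact_force: [0.1, 0.3, -0.1]
width: 42.8
gripper_force: 0.0
```

```bash
python3 -c "
from h import *
go(533.9,299.8,82,3.37)"
```

```text
t 17.43 p [533.8 302.5 200.3] xang -1.518 yang -3.089 tilt 0.000 q [ 0.52  0.44 -0.01  1.12 -0.   -1.11] F [ 0.1  0.3 -0.1]
shift units total [0.13 0.   5.91] turn z units -1.26
```

Emit:
apply_moves(
  series=[
    [[0.13,0,1],[0,0,-0.7],0.5],
    [[0,0,1],[0,0,-0.56],0.5],
    [[0,0,1],[0,0,0],0.5],
    [[0,0,1],[0,0,0],0.5],
    [[0,0,0.8],[0,0,0],0.5],
  ],
)

```text
time: 18.05
tcp_pos: [533.7, 299.6, 103.4]
orientation: [2.455, -1.959, -0.0]
contact_force: [-0.3, -0.1, 0.2]
width: 42.8
gripper_force: 0.0
```

Emit:
apply_moves(
  series=[
    [[0,0,0.6],[0,0,0],0.5],
    [[0,0,0.51],[0,0,0],0.5],
    [[0,0,0],[0,0,0],0],
    [[0,0,0],[0,0,0],0],
    [[0,0,0],[0,0,0],0],
  ],
  newtons=20,
)

```text
time: 18.68
tcp_pos: [533.7, 299.2, 82.4]
orientation: [-2.455, 1.96, 0.0]
contact_force: [0.3, 0.0, -0.9]
width: 13.6
gripper_force: 24.4
```

```bash
python3 -c "
from h import *
go(533.9,299.8,82,3.37)"
```

```text
t 18.68 p [533.7 299.2  82.4] xang -1.347 yang -2.918 tilt 0.000 q [ 0.51  0.52 -0.2   0.85  0.   -1.28] F [ 0.3  0.  -0.9]
shift units total [-0.03 -0.02  0.02] turn z units -0.03
```

Emit:
apply_moves(
  series=[
    [[0.02,-0.31,0],[0,0,1],0],
    [[0.02,-0.31,0],[0,0,1],0],
    [[0.02,-0.31,0],[0,0,1],0],
    [[0.02,-0.31,0],[0,0,1],0],
    [[0.02,-0.31,0],[0,0,1],0],
  ],
)

```text
time: 19.3
tcp_pos: [563.4, 295.3, 82.4]
orientation: [1.631, -2.683, -0.001]
contact_force: [-3.6, -1.4, -0.1]
width: 13.7
gripper_force: 24.5
```

```bash
python3 -c "
from h import *
go(544+44.5*np.cos(np.radians(63)),256+44.5*np.sin(np.radians(63)),82)"
```

```text
t 19.3 p [563.4 295.3  82.4] xang -2.049 yang 2.663 tilt 0.001 q [ 0.48  0.56 -0.13  0.88  0.   -0.61] F [-3.6 -1.4 -0.1]
shift units total [-0.03 -0.03  0.02]
```

Emit:
apply_moves(
  series=[
    [[0.02,-0.31,0],[0,0,1],0],
    [[0.02,-0.31,0],[0,0,1],0],
    [[0.02,-0.31,0],[0,0,1],0],
    [[0.02,-0.31,0],[0,0,1],0],
    [[0.02,-0.31,0],[0,0,1],0],
  ],
)

```text
time: 19.92
tcp_pos: [583.6, 273.3, 82.3]
orientation: [0.615, -3.079, -0.001]
contact_force: [-3.8, 0.1, -0.6]
width: 13.5
gripper_force: 24.6
```

Emit:
apply_moves(
  series=[
    [[0.02,-0.31,0],[0,0,1],0],
    [[0.02,-0.31,0],[0,0,1],0],
    [[0.02,-0.31,0],[0,0,1],0],
    [[0.02,-0.31,0],[0,0,1],0],
    [[0.02,-0.31,0],[0,0,1],0],
  ],
)

```text
time: 20.55
tcp_pos: [584.9, 243.5, 82.3]
orientation: [-0.474, -3.103, -0.002]
contact_force: [-4.0, 1.9, 0.5]
width: 13.5
gripper_force: 24.5
```

Emit:
apply_moves(
  series=[
    [[0.02,-0.31,0],[0,0,1],0],
    [[0.02,-0.31,0],[0,0,1],0],
    [[0.02,-0.31,0],[0,0,1],0],
    [[0.02,-0.31,0],[0,0,1],0],
    [[0.02,-0.31,0],[0,0,1],0],
  ],
)

```text
time: 21.18
tcp_pos: [566.8, 219.7, 82.3]
orientation: [-1.506, -2.754, -0.002]
contact_force: [-4.0, 4.2, -0.9]
width: 13.8
gripper_force: 24.4
```

```bash
python3 -c "
from h import *
go(544+44.5*np.cos(np.radians(94)),256-44.5*np.sin(np.radians(94)),82,np.radians(-4))"
```

```text
t 21.18 p [566.8 219.7  82.3] xang 2.141 yang 0.570 tilt 0.004 q [ 0.37  0.51 -0.21  0.85  0.    1.37] F [-4.   4.2 -0.9]
shift units total [ 0.36 -1.31  0.02] turn z units 4.58
```

Emit:
apply_moves(
  series=[
    [[0.02,-0.31,0],[0,0,1],0],
    [[0.02,-0.31,0],[0,0,1],0],
    [[0.02,-0.31,0],[0,0,1],0],
    [[0.02,-0.31,0],[0,0,1],0],
    [[0.01,-0.17,0],[0,0,0.55],0],
  ],
)

```text
time: 21.8
tcp_pos: [540.5, 212.9, 82.3]
orientation: [-2.289, -2.148, -0.002]
contact_force: [-2.4, 3.9, -1.7]
width: 13.4
gripper_force: 24.1
```

Emit:
apply_moves(
  series=[
    [[0,0,0],[0,0,0],0],
    [[0,0,0],[0,0,0],0.4],
    [[0,0,0],[0,0,0],0.4],
    [[0,0,-1],[0,0,0],0.4],
    [[0,0,-1],[0,0,0],0.4],
  ],
)

```text
time: 22.42
tcp_pos: [541.5, 211.0, 122.6]
orientation: [2.29, 2.15, -0.0]
contact_force: [0.6, -0.3, 0.7]
width: 34.2
gripper_force: 0.0
```

Emit:
apply_moves(
  series=[
    [[-1,0,-1],[0,0,0],0.4],
    [[-1,0,-1],[0,0,0],0],
    [[-1,0,-1],[0,0,0],0],
    [[-1,0,-1],[0,0,0],0],
    [[-1,0,-1],[0,0,0],0],
  ],
)

```text
time: 23.05
tcp_pos: [535.3, 110.6, 223.1]
orientation: [2.289, 2.15, 0.001]
contact_force: [0.9, 0.0, 0.3]
width: 0.1
gripper_force: 0.0
```

Emit:
apply_moves(
  series=[
    [[-1,0,0],[0,0,0],0],
    [[-1,0,0],[0,0,0],0],
    [[-1,0,0],[0,0,0],0],
    [[0,0,0],[0,0,0],0],
    [[0,0,0],[0,0,0],0],
  ],
)

```text
time: 23.68
tcp_pos: [531.2, 51.7, 221.7]
orientation: [-2.289, -2.15, 0.0]
contact_force: [0.1, -0.4, 0.2]
width: 0.1
gripper_force: 0.0
```

```bash
python3 -c "
from h import *
im=read_camera('top');cv2.imwrite('pics/t5.png',im)
a=rect(im,'top',53,480,610,170,330,4)
s=read_camera('scene')
cv2.imwrite('pics/r5.png',np.hstack([cv2.resize(a,(400,325)),cv2.resize(s[140:220,290:400],(400,325),interpolation=2)]))
for c in ('top','scene'):
    for q in ('dial_tip','dial_axis','mark','start_top','bath','dock'):
        print(c,q,[(np.round(d['centre'],1).tolist(),round(d['confidence'],2)) for d in spotter.mark_of(c,q)[:1]])
go(530.6,91.5,120)"
```

```text
top dial_tip [([526.2, -313.3, 97.4], 0.51)]
top dial_axis [([542.8, 259.3, 46.9], 0.8)]
top mark [([740.2, 320.1, 0.6], 0.35)]
top start_top []
top bath [([524.4, -305.1, 20.8], 0.71)]
top dock []
scene dial_tip [([535.3, 189.9, 83.1], 0.97)]
scene dial_axis [([541.2, 254.1, 50.6], 0.79)]
scene mark [([543.3, 254.3, 52.4], 0.67)]
scene start_top [([527.4, 88.0, 73.5], 0.5)]
scene bath [([520.5, -301.7, 21.0], 0.92)]
scene dock [([811.1, 25.9, -0.0], 0.61)]
t 24.38 p [531.3  51.8 222.1] xang 1.508 yang -0.062 tilt 0.000 q [ 0.1   0.29 -0.18  1.1   0.    1.73] F [ 0.2 -0.8  1.5]
shift units total [ 1.98 -0.16  5.11]
```

View pics/r5.png

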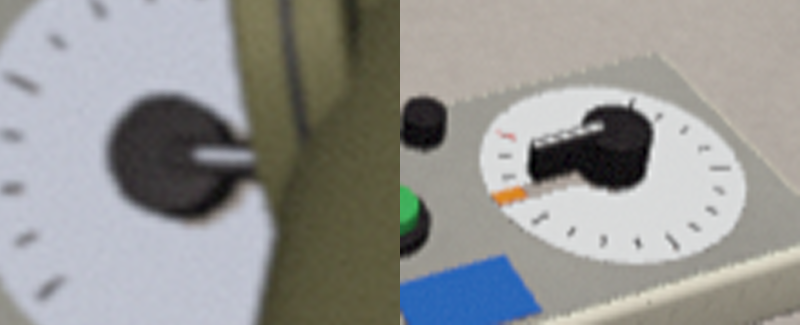

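The arm covers the mark in the top view. I'll move it aside for a clean measurement before the button.

Emit:
apply_moves(
  series=[
    [[-1,0,0],[0,0,0],0],
    [[-1,0,0],[0,0,0],0],
    [[-1,0,0],[0,0,0],0],
    [[-1,0,0],[0,0,0],0],
    [[-1,0,0],[0,0,0],0],
  ],
)

```text
time: 25.0
tcp_pos: [524.7, -49.8, 222.1]
orientation: [2.29, 2.15, -0.001]
contact_force: [0.2, 0.0, -0.5]
width: -0.2
gripper_force: 0.0
```

Emit:
apply_moves(
  series=[
    [[-1,0,0],[0,0,0],0],
    [[-1,0,0],[0,0,0],0],
    [[-1,0,0],[0,0,0],0],
    [[0,0,0],[0,0,0],0],
    [[0,0,0],[0,0,0],0],
  ],
)

```text
time: 25.62
tcp_pos: [521.2, -108.0, 222.1]
orientation: [-2.29, -2.15, -0.0]
contact_force: [0.2, -0.6, -0.1]
width: -0.0
gripper_force: 0.0
```

```bash
python3 -c "
from h import *
im=read_camera('top')
a=rect(im,'top',53,490,600,160,330,4)   # scale plane
b=rect(im,'top',86,490,600,160,330,4)   # bar-top plane
for k in (a,b):
    for g in range(0,680,80): cv2.line(k,(g,0),(g,6),(0,0,255),1)
cv2.imwrite('pics/r6.png',cv2.resize(np.vstack([a,b]),(440,569)) if 0 else cv2.resize(np.vstack([a,b]),None,fx=.68,fy=.68,interpolation=cv2.INTER_AREA))
hsv=cv2.cvtColor(a,cv2.COLOR_BGR2HSV)
m=cv2.inRange(hsv,(8,120,120),(28,255,255));v,u=np.nonzero(m);print('mark ctr',600-v.mean()/4,330-u.mean()/4,len(u))
for nm,k,z in (('b',b,86),):
    g=cv2.cvtColor(k,cv2.COLOR_BGR2GRAY);
    for y in (215,210,205,200):
        c=int((330-y)*4);col=g[:,c-3:c+4].mean(1);r=np.nonzero(col<90)[0];r=r[(r>100)&(r<330)]
        w=g[:,c-3:c+4].mean(1);lo,hi=r.min(),r.max();pk=lo+np.argmax(w[lo:hi+1]);print(y,'bar X',600-lo/4,600-hi/4,'white',600-pk/4,w[pk])
for c in ('top','scene'):
    if c=='scene': read_camera(c)
    for q in ('dial_tip','mark','start_top'):
        print(c,q,[(np.round(d['centre'],1).tolist(),round(d['confidence'],2)) for d in spotter.mark_of(c,q)[:1]])
"
```

```text
mark ctr 539.2611885546588 179.11683785766692 2726
215 bar X 546.75 533.75 white 542.75 138.85714285714286
210 bar X 546.75 533.25 white 542.25 145.85714285714286
205 bar X 546.5 532.75 white 541.75 148.28571428571428
200 bar X 546.5 532.5 white 541.25 142.85714285714286
top dial_tip [([538.7, 193.2, 82.0], 0.81)]
top mark [([535.7, 189.9, 49.8], 0.53)]
top start_top [([534.7, 89.8, 71.6], 0.7)]
scene dial_tip [([539.0, 194.5, 81.7], 0.8)]
scene mark [([537.4, 193.1, 52.8], 0.46)]
scene start_top [([527.3, 87.3, 73.1], 0.5)]
```

View pics/r6.png

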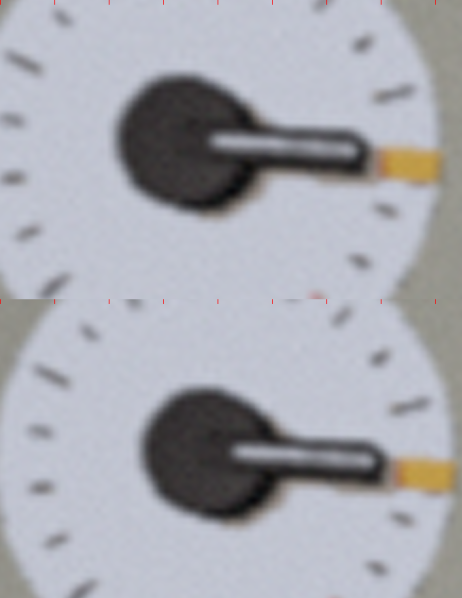

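In the bar-top plane the tip centre is at about (540, 192), and the mark's inner end is at about (540, 192), agreeing within about 1 mm. The dial is set. Now I'll move above the start button at (531, 91).

Emit:
apply_moves(
  series=[
    [[1,-0.02,0],[0,0,0],0],
    [[1,-0.02,0],[0,0,0],0],
    [[1,-0.02,0],[0,0,0],0],
    [[1,-0.02,0],[0,0,0],0],
    [[1,-0.02,0],[0,0,0],0],
  ],
)

```text
time: 26.65
tcp_pos: [525.4, -6.2, 222.1]
orientation: [-2.288, -2.152, -0.0]
contact_force: [0.1, -0.0, -0.5]
width: 0.1
gripper_force: 0.0
```

Emit:
apply_moves(
  series=[
    [[1,0,0],[0,0,0],0],
    [[1,0,0],[0,0,0],0],
    [[1,0,0],[0,0,0],0],
    [[1,0,0],[0,0,0],0],
    [[1,0,0],[0,0,0],0],
  ],
)

```text
time: 27.28
tcp_pos: [531.8, 93.2, 222.1]
orientation: [-2.289, -2.151, -0.0]
contact_force: [-0.2, -0.1, -0.2]
width: -0.4
gripper_force: 0.0
```

Emit:
apply_moves(
  series=[
    [[0,0,1],[0,0,0],0],
    [[0,0,1],[0,0,0],0],
    [[0,0,1],[0,0,0],0],
    [[0,0,1],[0,0,0],0],
    [[0,0,1],[0,0,0],0],
  ],
)

```text
time: 27.9
tcp_pos: [531.9, 92.5, 121.5]
orientation: [2.29, 2.151, 0.0]
contact_force: [0.5, 0.6, -0.3]
width: 0.0
gripper_force: 0.0
```

Emit:
apply_moves(
  series=[
    [[0,0,1],[0,0,0],0],
    [[0,0,0.3],[0,0,0],0],
    [[0,0,0.1],[0,0,0],0],
    [[0,0,0],[0,0,0],0],
    [[0,0,0],[0,0,0],0],
  ],
)

```text
time: 28.52
tcp_pos: [532.4, 91.9, 94.9]
orientation: [2.289, 2.15, 0.002]
contact_force: [0.1, 0.4, 0.3]
width: -0.2
gripper_force: 0.0
```

Emit:
apply_moves(
  series=[
    [[0,0,0.2],[0,0,0],0],
    [[0,0,0.2],[0,0,0],0],
    [[0,0,0],[0,0,0],0],
    [[0,0,0],[0,0,0],0],
    [[0,0,0],[0,0,0],0],
  ],
)

```text
time: 29.15
tcp_pos: [532.7, 91.9, 87.9]
orientation: [2.289, 2.15, 0.004]
contact_force: [-1.8, -0.2, 12.9]
width: 0.2
gripper_force: 6.5
```

It bottomed out at 13 N and was held. Now release and retreat.

Emit:
apply_moves(
  series=[
    [[0,0,-0.5],[0,0,0],0],
    [[0,0,-1],[0,0,0],0],
    [[0,0,-1],[0,0,0],0],
    [[0,0,-1],[0,0,0],0],
    [[0,0,-1],[0,0,0],0],
  ],
)

```text
time: 29.78
tcp_pos: [531.3, 91.7, 176.4]
orientation: [-2.289, -2.151, 0.002]
contact_force: [0.9, 0.3, -0.5]
width: 0.3
gripper_force: 0.0
```

Emit:
apply_moves(
  series=[
    [[-1,0,-1],[0,0,0],0],
    [[-1,0,0],[0,0,0],0],
    [[-1,0,0],[0,0,0],0],
    [[0,0,0],[0,0,0],0],
    [[0,0,0],[0,0,0],0],
  ],
)

```text
time: 30.4
tcp_pos: [527.6, 31.7, 195.3]
orientation: [-2.289, -2.149, 0.001]
contact_force: [0.8, 0.1, -0.2]
width: -0.0
gripper_force: 0.0
```

```bash
python3 -c "
from h import *
for c in ('top','scene'):
    read_camera(c)
    for q in ('dial_tip','bath','start_top'): print(c,q,[(np.round(d['centre'],1).tolist(),round(d['confidence'],2)) for d in spotter.mark_of(c,q)[:1]])
print(get_obs()['contact_force'].round(1),job.sign_off(),get_obs()['time'])"
```

```text
top dial_tip [([537.7, 192.9, 85.0], 0.82)]
top bath [([519.9, -304.3, 17.5], 0.72)]
top start_top []
scene dial_tip [([536.4, 193.3, 81.6], 0.65)]
scene bath [([522.2, -302.2, 19.1], 0.59)]
scene start_top [([528.8, 86.7, 70.3], 0.68)]
the job is handed in; nothing more can be done
the job is handed in; nothing more can be done
```

I handed the job in at about 31 s of the 72 s limit: the bath was pushed home against the stop, the dial tip measured within about 1 mm of the orange mark, and the start button was pressed to its end and released; the sign-off gave no verdict.

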